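Shut and lock a control-unit cover with its quarter-turn fasteners

ROBOT

A 6-joint arm with a two-finger parallel gripper is mounted at the origin on the work surface. World frame = base frame: x ahead of the robot, y to its left, z up, the work surface at z = 0. Lengths are in m, angles in rad, forces in N, time in s.
With the tool pointing down it reaches from about 0.375 to 0.925 m from the base axis. Payload 5.7 kg.
Tool frame: the origin (TCP) lies midway between the tips of the shut fingers; the grasp point (between the pads) lies ctrl.hold_point_z behind it (ctrl.hold_point_z is the distance from the TCP to the grasp point, in m); z points along the fingers, y is the line along which they close (so a half turn about z gives the same grasp; the last joint's range is limited). The gripper opens to 88 mm and grips with 3 to 60 N. Pads are 20 mm wide; open, the fingers measure 115 mm over their backs; the gripper's body (75 mm by 178 mm) begins 61 mm behind the grasp point.
Start: joints at [-1.271, 0.359, 1.51, -0, 1.272, -0.115], TCP at [0.242, -0.549, 0.223] pointing down, gripper open.
Joint ranges: [-2.97, 2.97], [-1.01, 2.36], [0.21, 2.38], [-0.96, 4.11], [0.2, 2.71], [-2.98, 2.98]. Speed limits (rad/s): [2.39, 2.39, 3.14, 3.14, 3.14, 3.14].

INTERFACE

Orientations are given as a unit quaternion [x, y, z, w].
In Python, from cell import ctrl gives the robot as it stands.
- The arm moves only by the tool shift_gripper, called after "Emit:" as a command line: name --argument value ..., lists and objects as JSON in quotes. Schema: {"type":"object","properties":{"motion":{"type":"array","items":{"type":"array","items":{"type":"array","items":{"type":"number"},"minItems":5,"maxItems":5},"minItems":1,"maxItems":12},"minItems":1,"maxItems":1},"clamp_n":{"type":"number"},"only":{"type":"string"},"quiet":{"type":"boolean"},"lines":{"type":"string"}},"required":["motion"],"additionalProperties":false}. motion is a list that holds a single list of rows (three levels of brackets), with 1 to 12 rows, each of 5 numbers: dx, dy, dz in shares of 1 m (1.0 is 1 m), then a turn about the tool's z in fractions of the full range, 1 being pi rad, then the finger opening in m; each row is the pose to reach, as a shift and turn from the pose commanded when the call began, along the tool's axes at that moment; what a row does not reach only later rows make up. A row lasts 1/10 s, in which the tool goes at most 0.05 m and 0.15 rad, less where a joint would pass 70% of its speed; a pose out of reach is approached as far as the arm can. The fingers move at their own pace and stop on an object; clamp_n is the grip in N (left out, the last holds). Time passes only in rows, so rows that do not move let the fingers close. The tool returns the time, the measured TCP pose, the force, the opening and the grip force at its end. only (a regular expression) keeps the lines of the reply that match it, lines (a string "A,B") keeps lines A to B, and quiet returns only ok. No shift or turn number may pass 1 either way. Input that does not fit is refused with a message, and nothing moves.
- ctrl.state(): the state, without advancing time (a new reading comes with each control period).
- ctrl.read_camera(name): name is "scene" or "top"; returns a dict with "frame" (384x512x3 uint8, red, green, blue), "fov_y" (degrees; the focal length in pixels is half the picture's height over the tangent of half this angle, whatever the lens; pixels are square), "cx", "cy" (the principal point, pixels), "k1" (the pictures are not rectified: a ray, as slopes to the right and down, at radius r is drawn at 1 + k1 r^2 times it, then the intrinsics apply), "extrinsics" (4x4, takes a point from world to camera coordinates). Camera axes: x right, y up, looking along -z (the intrinsics and any distortion apply to the point x, -y, -z); pixel columns grow to the right and rows downward; lengths in m; the calibration is good to about 2 mm. A picture is of the moment at which its call begins. There is no depth.
- ctrl.sign_off(): hands the job in; it is judged then, once.
The state is a dict: "clock": time; "joints": joint angles; "qvel": joint speeds; "tau": joint torques, N m; "eef_pos": TCP position; "eef_rot": TCP orientation; "contact_force": force on the tool from outside, world axes, zero at the start; "torque": the same for the moment, N m; "opening": finger opening in m; "grip_force": force on a finger pad.
Only numpy, scipy, OpenCV 4.12 (cv2) and the standard library are available. Lean on these libraries where they do the work, as an engineer would, in place of code of your own. Each camera call takes 0.05 s, during which the arm holds its last target. There are 200 camera calls.

TASK

The cover of the aluminium control-unit housing on the bench is standing ajar. With the closed fingertips push it down until it is fully shut, then set a fingertip in the slot of each of its two round quarter-turn fasteners and turn both clockwise (seen from above) to the stop, so that each slot lines up with the black marks on the cover and the cover is locked. Only push and turn: do not lift the cover or the housing, do not shove the housing along the bench, and leave the other things on the bench where they are.

Things in the scene. Friction and masses are not known exactly. Their poses are not given: they have to be found in the camera images.
- housing: Control-unit housing: open-topped cast-aluminium box 170 (its x) by 300 (its y) by 70 mm high, about 5 kg, standing loose on the bench. Origin: centre of its underside; z up, x away from the robot (yaw within 0.4 rad of the world axes). A grey hinged cover lies on its rim.
- cover_press (a point): Point on the cover's top face, midway between the fasteners, 150 mm from the hinge line and 20 mm in from the free edge that faces the robot: plain flat surface to push on. It moves with the cover; axes are the cover's: z normal to the top face, x towards the hinge, y along it.
- cover_hinge (a point): Middle of the cover's hinge line, which runs along housing y on the far edge of the rim (housing x = 85 mm, 70 mm above the bench). The cover is a slab 170 mm (from hinge to free edge) x 300 x 26 mm whose underside meets the hinge line; shut, its top is 96 mm above the bench.
- cover (a joint): Hinge angle of the cover, rad: 0 fully shut, grows as its robot-side edge rises. Starts 0.35 to 0.75 and stays where it is left (stiff hinge: 1 to 5 N at the press point moves it down). Shut it before turning the fasteners: a turned fastener's cam tongue strikes the housing's ledge.
- left_slot (a point): Centre of the slot floor in the left fastener (housing's +y half; 85 mm from the cover's middle and from the hinge line): steel disc 96 mm across, top flush with the cover's, in a 100 mm round recess. One straight slot crosses its full diameter, 38 mm wide, 16 mm deep, both ends open. z up the turning axis, x along the slot. Cover shut: floor 80 mm, disc top 96 mm above the bench.
- right_slot (a point): The same for the right fastener (housing's -y half). A shut pair of fingertips up to 30 mm across fits in one half of a slot, 28 mm off the axis; swept in an arc about the axis, it bears on the slot's side wall after several mm of play and turns the disc; the tool itself need not turn.
- left_fastener (a joint): Turn of the left fastener, rad: 0 open (slot along housing y, the cover's long way), grows clockwise seen from above to a hard stop at 1.571 = locked (slot along housing x, in line with two short black marks on the cover). Starts 0 to 0.35; friction about 0.12 N m (some 4 N at 28 mm); stays where it is left.
- right_fastener (a joint): The same for the right fastener: also clockwise to lock.
- screwdriver: Loose screwdriver lying on the bench in front of the housing (bystander), roughly along the housing's y, 200 mm long; origin under its middle.
- socket: Loose steel tube-shaped socket, 26 mm across, 35 mm high, standing before the housing (bystander); origin under its centre.
- gauge_block: Loose wooden block 90 x 40 x 30 mm beside the housing (bystander); origin under its centre.
- liner: Dark steel cylinder liner, an upright tube 126 mm across and 200 mm high, on the robot's right (bystander); origin at its foot.
- piston: Aluminium piston 100 mm across, 75 mm high, on the right (bystander); origin under its centre.
- case: Closed black instrument case 110 x 200 x 36 mm on the left (bystander); origin under its centre.
- caliper: Steel caliper 200 mm long, 7 mm thick, lying on the left (bystander); origin under its middle.

How it is judged:
By the outcome, as a careful person would: the job done as asked, in the order asked, and still so for the second after the job is handed in, with the robot touching nothing.
It also fails if it takes over 61 s, if anything falls off the work surface, if the arm or the gripper's body presses on something with over 40 N, if the wrist force passes 120 N, or if a joint passes its speed limit or range.

## Working session

There is one attempt and no reset: what is moved stays moved. The work goes in short steps, Python scripts to look and compute and a tool call to move; the robot and the scene stay as the last step left them, time stands still between calls to the robot, and variables do not carry over. Pictures are saved under pics/ and viewed, at most 10 in all, crops included, and the job is handed in when it is done.

```bash
ls; mkdir -p pics; python3 - <<'E'
from cell import ctrl
import cv2
for n in("scene","top"):
    d=ctrl.read_camera(n); cv2.imwrite(f"pics/{n}0.png",d["frame"][:,:,::-1]); print(n,d["fov_y"],d["cx"],d["cy"],d["k1"],d["extrinsics"].round(4).tolist() if hasattr(d["extrinsics"],'round') else d["extrinsics"])
print(ctrl.state(), ctrl.hold_point_z)
E
```

```text
cell.py
pics
scene 42.32276169404331 255.05611132816753 188.62076657744052 -0.08558377980481531 [[-0.8454, 0.5341, -0.0001, 0.4433], [-0.3381, -0.5349, 0.7743, 0.1007], [0.4135, 0.6547, 0.6328, -1.9859], [0.0, 0.0, 0.0, 1.0]]
top 42.895372263679576 262.5348740497113 188.50812145550736 -0.09028379485890108 [[0.0163, -0.9999, 0.0, -0.0078], [0.9889, 0.0162, 0.1479, -0.519], [-0.1479, -0.0024, 0.989, -1.5423], [0.0, 0.0, 0.0, 1.0]]
{'clock': 0.1, 'joints': array([-1.27105170e+00,  3.59416277e-01,  1.51128788e+00,  1.92038440e-06,
        1.27250233e+00, -1.15088442e-01]), 'qvel': array([-0.00065512, -0.00170015, -0.00137473,  0.00123619, -0.00014296,
       -0.00034908]), 'tau': array([ 6.65585103e-04, -5.16351879e+01, -2.71408367e+01,  6.77127368e-02,
        2.76821939e-02, -1.81338976e-05]), 'eef_pos': array([ 0.24164301, -0.54853016,  0.22191742]), 'eef_rot': array([ 9.78565939e-01,  2.05932153e-01, -7.34815683e-05, -8.03563877e-04]), 'contact_force': array([ 0.33462675, -0.39044913, -0.53220627]), 'torque': array([-0.01622869, -0.05441466,  0.00729686]), 'grip_force': 0.0, 'opening': 0.08789722688181373} 0.0187
```

View pics/scene0.png

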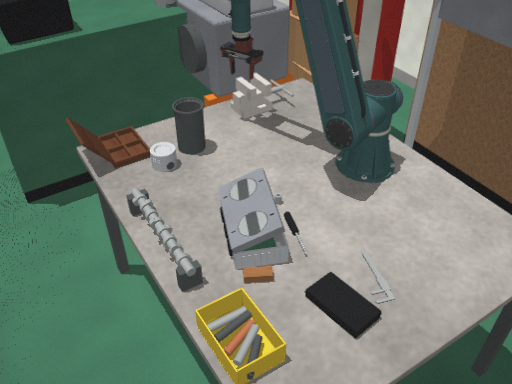

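View pics/top0.png

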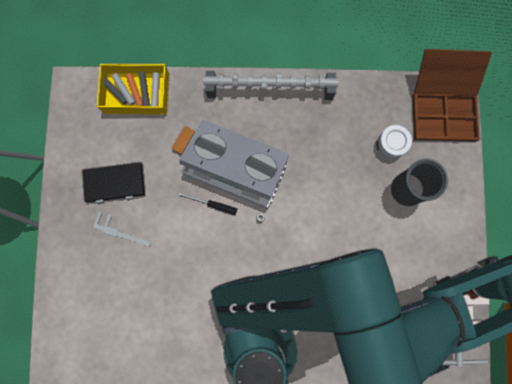

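The scene picture shows the housing at about (253,215) with the cover ajar. In the top picture the discs are near (210,147) and (261,167), with the screwdriver at (210,204) and the socket at (260,218). I'll zoom in on both.

```bash
python3 - <<'E'
import cv2,numpy as np
a=cv2.imread("pics/top0.png")[110:230,165:300]; b=cv2.imread("pics/scene0.png")[160:280,205:320]
a=cv2.resize(a,(405*1,360),interpolation=cv2.INTER_CUBIC);b=cv2.resize(b,(345,360),interpolation=cv2.INTER_CUBIC)
cv2.imwrite("pics/crop0.png",cv2.hconcat([a,b]))
E
```

```text
(no output)
```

View pics/crop0.png

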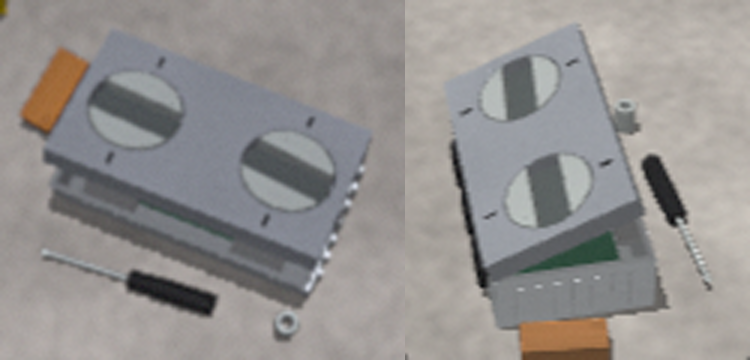

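In the enlarged crop the hinge-edge corners sit at about (113,30) and (371,133) in the top half. The discs are clear in both views and their slots are close to the cover's long direction. Next I triangulate the discs (masked) and the corners.

```bash
cat > h.py <<'E'
import cv2,numpy as np
def cam(d):
    E=np.array(d["extrinsics"]);F=np.diag([1.,-1,-1,1]);E=F@E
    f=d["frame"].shape[0]/2/np.tan(np.radians(d["fov_y"])/2)
    K=np.array([[f,0,d["cx"]],[0,f,d["cy"]],[0,0,1]]);D=np.array([d["k1"],0,0,0.])
    return E,K,D
def und(c,p): return cv2.undistortPoints(np.array(p,float).reshape(-1,1,2),c[1],c[2]).reshape(-1,2)
def tri(c1,p1,c2,p2):
    X=cv2.triangulatePoints(c1[0][:3],c2[0][:3],und(c1,p1).T,und(c2,p2).T);return (X[:3]/X[3]).T
def plane(c,p,z):
    u=und(c,p);R,t=c[0][:3,:3],c[0][:3,3];o=-R.T@t;v=np.c_[u,np.ones(len(u))]@R
    return o+v*((z-o[2])/v[:,2])[:,None]
def proj(c,X): return cv2.projectPoints(np.array(X,float),cv2.Rodrigues(c[0][:3,:3])[0],c[0][:3,3],c[1],c[2])[0].reshape(-1,2)
def discs(img,guess,r=20):
    # colour mask: disc pieces are greenish/neutral light, cover bluish -> b-r small and bright
    out=[]
    for x,y in guess:
        m=np.zeros(img.shape[:2],np.uint8);cv2.circle(m,(int(x),int(y)),r,255,-1)
        i=img.astype(int);k=((i[:,:,2]-i[:,:,0]<8)&(m>0)).astype(np.uint8)
        n,l,s,c=cv2.connectedComponentsWithStats(k)
        k=np.isin(l,[j for j in range(1,n) if s[j,4]>15])
        pts=np.argwhere(k)[:,::-1].astype(np.int32)
        out.append((cv2.fitEllipse(cv2.convexHull(pts)),len(pts)))
    return out
E
python3 - <<'E'
from h import *
from cell import ctrl
T,S=[ctrl.read_camera(n) for n in("top","scene")];ct,cs=cam(T),cam(S)
i=T["frame"].astype(int)
print(i[147,205:217].tolist(),i[152,235].tolist()); 
dt=discs(T["frame"],[(210,146),(261,167)]);ds=discs(S["frame"],[(253,223),(243,189)])
print(dt,ds)
a=np.array([[210,146.3],[261,167]]);b=np.array([[252.7,223.3],[243.3,189.3]])
print("discs hand",tri(ct,a,cs,b).round(4))
print("discs mask",tri(ct,[d[0][0] for d in dt],cs,[d[0][0] for d in ds]).round(4))
A=np.array([[113,30],[371,133],[45,152],[323,258]])/3+[165,110]-.33
B=(np.array([[488,265],[445,85],[640,207],[578,27]])-[405,0])/3+[205,160]-.33
X=tri(ct,A,cs,B);print(X.round(4)); print([np.linalg.norm(X[i]-X[j]).round(4) for i,j in((0,1),(2,3),(0,2),(1,3))])
E
```

```text
[[79, 83, 87], [79, 82, 84], [76, 81, 84], [79, 81, 85], [77, 82, 86], [79, 82, 85], [79, 84, 86], [77, 82, 85], [74, 80, 84], [78, 83, 86], [78, 84, 86], [78, 83, 87]] [129, 132, 143]
[(((209.64891052246094, 146.4705047607422), (25.41167449951172, 31.062549591064453), 97.16949462890625), 403), (((260.5345153808594, 166.6749267578125), (25.84446907043457, 31.313610076904297), 105.70020294189453), 415)] [(((254.71231079101562, 227.03143310546875), (31.375518798828125, 33.96595764160156), 61.705543518066406), 652), (((240.35308837890625, 184.58450317382812), (30.020614624023438, 34.27619552612305), 55.63550567626953), 620)]
discs hand [[0.6367 0.1654 0.1233]
 [0.5741 0.0059 0.1216]]
discs mask [[0.6362 0.1699 0.1114]
 [0.5767 0.0035 0.1401]]
[[ 0.7302  0.1969  0.0932]
 [ 0.6244 -0.0802  0.0896]
 [ 0.5857  0.2542  0.1463]
 [ 0.4795 -0.028   0.1494]]
[np.float64(0.2966), np.float64(0.3015), np.float64(0.1643), np.float64(0.1652)]
```

```bash
python3 - <<'E'
from h import *
from cell import ctrl
from scipy.optimize import least_squares
X=np.array([[.7302,.1969,.0932],[.6244,-.0802,.0896],[.5857,.2542,.1463],[.4795,-.028,.1494],[.6367,.1654,.1233],[.5741,.0059,.1216]])
L=np.array([[0,.15],[0,-.15],[.17,.15],[.17,-.15],[.085,.085],[.085,-.085]])
def pt(p,r,y,h=.026):
    th=p[3];u=-r*np.cos(th)+h*np.sin(th);z=.07+r*np.sin(th)+h*np.cos(th);c,s=np.cos(p[2]),np.sin(p[2])
    return np.array([p[0]+u*c-y*s,p[1]+u*s+y*c,z])
f=lambda p:np.ravel([pt(p,*l) for l in L]-X)
s=least_squares(f,[.67,.06,-.36,.4]);p=s.x
print(p.round(4),(s.fun.reshape(-1,3)*1e3).round(1).tolist())
print("press now",pt(p,.15,0).round(4))
q=[*p[:3],0];print("press shut",pt(q,.15,0).round(4),"discs shut L,R",pt(q,.085,.085).round(4),pt(q,.085,-.085).round(4))
c=cam(ctrl.read_camera("top"))
print("liner top",plane(c,[[426,178]],.2).round(3),"piston",plane(c,[[396,139]],.075).round(3))
st=ctrl.state();from scipy.spatial.transform import Rotation as R
M=R.from_quat(st["eef_rot"]).as_matrix()
print("shift tool",(M.T@(pt(p,.15,0)+[0,0,.06]-st["eef_pos"])).round(4),"turn",np.arctan2(M[1,0],M[0,0])-p[2])
E
```

```text
[ 0.6725  0.0601 -0.3635  0.3279] [[3.4, 0.4, 1.4], [2.6, -2.9, 5.0], [-2.5, 0.3, 3.1], [-2.9, 2.1, -0.0], [-1.4, -0.3, -1.3], [0.8, 0.4, 0.4]]
press now [0.5476 0.1076 0.1429]
press shut [0.5323 0.1134 0.096 ] discs shut L,R [0.6233 0.1697 0.096 ] [0.5628 0.0108 0.096 ]
liner top [[ 0.534 -0.48   0.2  ]] piston [[ 0.683 -0.428  0.075]]
shift tool [ 0.5445 -0.4774  0.0198] turn 0.7782987562494006
```

The rows are not in the units I measure in: turns go in shares of pi rad. I convert before sending: 0.778 rad / 3.1416 = 0.2476.

Emit:
shift_gripper --motion '[[[0.045, -0.04, 0, 0.0191, 0], [0.09, -0.08, 0, 0.0414, 0], [0.14, -0.12, 0, 0.0637, 0], [0.18, -0.16, 0, 0.0828, 0], [0.23, -0.2, 0, 0.105, 0], [0.27, -0.24, 0, 0.1241, 0], [0.32, -0.28, 0, 0.1464, 0], [0.36, -0.32, 0, 0.1655, 0], [0.41, -0.36, 0, 0.1846, 0], [0.45, -0.4, 0, 0.2069, 0], [0.5, -0.44, 0, 0.226, 0], [0.5445, -0.4774, 0, 0.2476, 0]]]' --clamp_n 20

```text
clock: 1.45
eef_pos: [0.4945, -0.0027, 0.2228]
eef_rot: [0.983, -0.182, 0.0, 0.0]
contact_force: [0.7, -0.3, -0.0]
opening: 0.0005
grip_force: 0.0
```

```bash
python3 - <<'E'
from cell import ctrl
s=ctrl.state();print(s["eef_pos"].round(4),s["eef_rot"].round(3),s["joints"].round(2),s["contact_force"].round(1))
E
```

```text
[ 0.4945 -0.0027  0.2228] [ 0.983 -0.182  0.     0.   ] [-0.15  0.21  1.73 -0.    1.2   1.79] [ 0.7 -0.3 -0. ]
```

```bash
cat > to.py <<'E'
import sys,numpy as np
from cell import ctrl
from scipy.spatial.transform import Rotation as R
s=ctrl.state();M=R.from_quat(s["eef_rot"]).as_matrix();t=np.array(eval(sys.argv[1]))
print("tool shift",(M.T@(t-s["eef_pos"])).round(4),"heading",np.arctan2(M[1,0],M[0,0]).round(4),"F",s["contact_force"].round(1),"clock",s["clock"])
E
```

Emit:
shift_gripper --motion '[[[0.003, -0.04, 0.01, 0, 0], [0.006, -0.08, 0.02, 0, 0], [0.0103, -0.1219, 0.03, 0, 0], [0.0103, -0.1219, 0.03, 0, 0], [0.0103, -0.1219, 0.03, 0, 0]]]'

```text
clock: 1.95
eef_pos: [0.5466, 0.106, 0.1921]
eef_rot: [0.984, -0.18, -0.001, 0.0]
contact_force: [-0.5, -0.6, -0.2]
opening: 0.0007
grip_force: 0.0
```

```bash
python3 to.py '[.5476,.1076,.1429]'
```

```text
tool shift [ 0.0004 -0.0019  0.0492] heading -0.361 F [-0.5 -0.6 -0.2] clock 1.95
```

Emit:
shift_gripper --motion '[[[0, 0, 0.02, 0, 0], [0, 0, 0.04, 0, 0], [0, 0, 0.046, 0, 0], [-0.002, 0, 0.052, 0, 0], [-0.005, 0, 0.058, 0, 0], [-0.007, 0, 0.064, 0, 0], [-0.01, 0, 0.07, 0, 0], [-0.012, 0, 0.076, 0, 0], [-0.014, 0, 0.082, 0, 0], [-0.015, 0, 0.087, 0, 0], [-0.016, 0, 0.091, 0, 0], [-0.016, 0, 0.093, 0, 0]]]'

```text
clock: 3.15
eef_pos: [0.5316, 0.1115, 0.0992]
eef_rot: [0.984, -0.181, -0.0, -0.0]
contact_force: [-0.5, 0.7, 1.8]
opening: 0.0005
grip_force: 0.7
```

```bash
python3 to.py '[.5323,.1134,.096]'
```

```text
tool shift [-0.     -0.002   0.0032] heading -0.3633 F [-0.5  0.7  1.8] clock 3.15
```

Emit:
shift_gripper --motion '[[[0, 0, 0.001, 0, 0], [0, 0, 0.002, 0, 0], [0, 0, 0.003, 0, 0], [0, 0, 0.004, 0, 0], [0, 0, 0.004, 0, 0]]]'

```text
clock: 3.65
eef_pos: [0.5317, 0.1112, 0.0963]
eef_rot: [0.984, -0.181, -0.0, -0.0]
contact_force: [-3.5, 0.7, 7.4]
opening: 0.0003
grip_force: 4.0
```

```bash
python3 to.py '[.5323,.1134,.096]'
```

```text
tool shift [-0.0002 -0.0023  0.0003] heading -0.3632 F [-3.5  0.7  7.4] clock 3.65
```

Emit:
shift_gripper --motion '[[[0, 0, 0.001, 0, 0], [0, 0, 0.002, 0, 0], [0, 0, 0.002, 0, 0]]]'

```text
clock: 3.95
eef_pos: [0.5318, 0.1112, 0.0961]
eef_rot: [0.984, -0.181, 0.0, -0.0]
contact_force: [-7.8, -1.2, 25.7]
opening: 0.0
grip_force: 12.8
```

Emit:
shift_gripper --motion '[[[0, 0, -0.02, 0, 0], [0, 0, -0.06, 0, 0], [-0.05, 0, -0.07, 0, 0], [-0.1, 0, -0.07, 0, 0], [-0.1, 0, -0.07, 0, 0], [-0.1, 0, -0.07, 0, 0]]]'

```text
clock: 4.55
eef_pos: [0.4379, 0.1469, 0.164]
eef_rot: [0.984, -0.18, 0.0, -0.0]
contact_force: [0.2, -0.2, 0.1]
opening: 0.0004
grip_force: 0.0
```

```bash
python3 - <<'E'
from h import *
from cell import ctrl
T,S=[ctrl.read_camera(n) for n in("top","scene")]
for n,d in(("t",T),("s",S)): cv2.imwrite(f"pics/{n}1.png",d["frame"][:,:,::-1])
a=cv2.resize(T["frame"][110:230,165:300,::-1],(405,360),interpolation=cv2.INTER_CUBIC);b=cv2.resize(S["frame"][160:280,205:320,::-1],(345,360),interpolation=cv2.INTER_CUBIC)
cv2.imwrite("pics/crop1.png",cv2.hconcat([a,b]))
E
```

```text
(no output)
```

View pics/crop1.png

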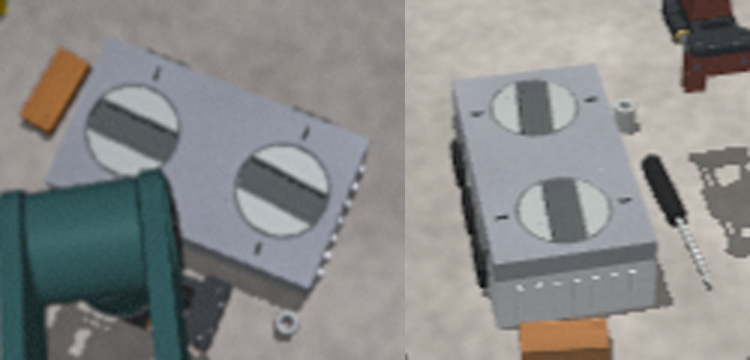

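The cover is shut and flat. In the crop the discs are at (133,130) and (282,190) in the top half, and (564,210) and (534,107) in the scene half. Both slots run nearly along the cover's long way. Now I'll measure the disc centres at z = 0.096 and the slot directions.

```bash
python3 - <<'E'
from h import *
from cell import ctrl
T,S=[ctrl.read_camera(n) for n in("top","scene")];ct,cs=cam(T),cam(S)
for nm,c,d,g in(("top",ct,T,[(209.3,153),(258.7,173)]),("scene",cs,S,[(257.7,229.7),(247.7,195.3)])):
    i=d["frame"].astype(int);pp=[]
    for x,y in g:
        m=np.zeros(i.shape[:2],np.uint8);cv2.circle(m,(round(x),round(y)),18,1,-1)
        k=((i.min(2)>150)&(i[:,:,2]-i[:,:,0]<10)&(m>0)).astype(np.uint8)
        n,l,st,ce=cv2.connectedComponentsWithStats(k);o=np.argsort(-st[1:,4])[:2]+1
        P=np.vstack([np.argwhere(l==j)[:,::-1] for j in o]).astype(np.float32)
        W=[plane(c,np.argwhere(l==j)[:,::-1],.096)[:,:2] for j in o]
        A=np.vstack(W).astype(np.float32);(cc,r)=cv2.minEnclosingCircle(A)
        v=W[0].mean(0)-W[1].mean(0);h=np.arctan2(v[1],v[0]);h=(h+np.pi/2)%np.pi-np.pi/2
        pp.append(cc);print(nm,st[o,4],"centre",np.round(cc,4),"r",round(r,4),"chord-normal heading",h.round(3))
    v=np.subtract(pp[0],pp[1]);print(" dist",np.hypot(*v).round(4),"yaw",np.arctan2(-v[0],v[1]).round(4))
    print(" hand",plane(c,g,.096).round(4).tolist())
E
```

```text
top [130 129] centre [0.6212 0.1721] r 0.0468 chord-normal heading -0.46
top [134 119] centre [0.5595 0.0129] r 0.0473 chord-normal heading -0.473
 dist 0.1707 yaw -0.3698
 hand [[0.621, 0.1703, 0.096], [0.5594, 0.0133, 0.096]]
scene [135 134] centre [0.6232 0.1721] r 0.0528 chord-normal heading -0.384
scene [140 107] centre [ 0.559  -0.0166] r 0.0745 chord-normal heading 0.691
 dist 0.1994 yaw -0.3278
 hand [[0.6241, 0.1734, 0.096], [0.5627, 0.014, 0.096]]
```

```bash
python3 to.py '[.6351,.196,.084]'
```

```text
tool shift [ 0.1644 -0.1156  0.08  ] heading -0.3638 F [-0.3 -0.6 -0.2] clock 4.75
```

Emit:
shift_gripper --motion '[[[0.04, -0.03, 0, 0, 0], [0.08, -0.06, 0, 0, 0], [0.12, -0.09, 0.01, 0, 0], [0.1644, -0.1156, 0.03, 0, 0], [0.1644, -0.1156, 0.045, 0, 0], [0.1644, -0.1156, 0.05, 0, 0], [0.1644, -0.1156, 0.05, 0, 0], [0.1644, -0.1156, 0.05, 0, 0]]]'

```text
clock: 5.55
eef_pos: [0.6319, 0.1959, 0.1139]
eef_rot: [0.984, -0.181, -0.001, 0.0]
contact_force: [0.3, -0.6, 0.6]
opening: 0.0005
grip_force: 0.0
```

```bash
python3 to.py '[.6351,.196,.084]'
```

```text
tool shift [ 0.003  -0.0012  0.0299] heading -0.3634 F [ 0.3 -0.6  0.6] clock 5.55
```

Emit:
shift_gripper --motion '[[[0.003, -0.001, 0, 0, 0], [0.003, -0.001, 0.008, 0, 0], [0.003, -0.001, 0.016, 0, 0], [0.003, -0.001, 0.02, 0, 0], [0.003, -0.001, 0.023, 0, 0], [0.003, -0.001, 0.023, 0, 0]]]'

```text
clock: 6.15
eef_pos: [0.6359, 0.1962, 0.09]
eef_rot: [0.984, -0.181, -0.001, 0.0]
contact_force: [0.6, -0.3, -0.8]
opening: 0.0003
grip_force: 0.0
```

```bash
python3 to.py '[.6351,.196,.084]'
```

```text
tool shift [-0.0007  0.0004  0.006 ] heading -0.3632 F [ 0.6 -0.3 -0.8] clock 6.15
```

Emit:
shift_gripper --motion '[[[0, 0, 0.006, 0, 0], [0.003, 0.0005, 0.006, 0, 0], [0.0055, 0.0012, 0.006, 0, 0], [0.008, 0.0022, 0.006, 0, 0], [0.0106, 0.0033, 0.006, 0, 0], [0.013, 0.0048, 0.006, 0, 0], [0.0152, 0.0065, 0.006, 0, 0], [0.0172, 0.0085, 0.006, 0, 0], [0.0191, 0.0105, 0.006, 0, 0], [0.0207, 0.0128, 0.006, 0, 0], [0.0222, 0.0152, 0.006, 0, 0], [0.0222, 0.0152, 0.006, 0, 0]]]'

```text
clock: 7.35
eef_pos: [0.6444, 0.1757, 0.0828]
eef_rot: [0.983, -0.181, -0.007, 0.0]
contact_force: [-12.9, 7.4, 0.8]
opening: 0.0005
grip_force: 5.7
```

```bash
python3 to.py '[.6225,.171,.084]'
```

```text
tool shift [-0.0189  0.0122 -0.0009] heading -0.3639 F [-12.9   7.4   0.8] clock 7.35
```

Emit:
shift_gripper --motion '[[[-0.001, 0, 0, 0, 0], [-0.001, 0, 0, 0, 0]]]'

```text
clock: 7.55
eef_pos: [0.6449, 0.1759, 0.0829]
eef_rot: [0.984, -0.181, -0.006, 0.0]
contact_force: [-10.8, 6.4, -1.2]
opening: 0.0003
grip_force: 4.9
```

```bash
python3 - <<'E'
from h import *
from cell import ctrl
T,S=[ctrl.read_camera(n) for n in("top","scene")]
a=cv2.resize(T["frame"][110:230,165:300,::-1],(405,360),interpolation=cv2.INTER_CUBIC);b=cv2.resize(S["frame"][175:265,210:310,::-1],(400,360),interpolation=cv2.INTER_CUBIC)
cv2.imwrite("pics/crop2.png",cv2.hconcat([a,b]))
E
```

```text
(no output)
```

View pics/crop2.png

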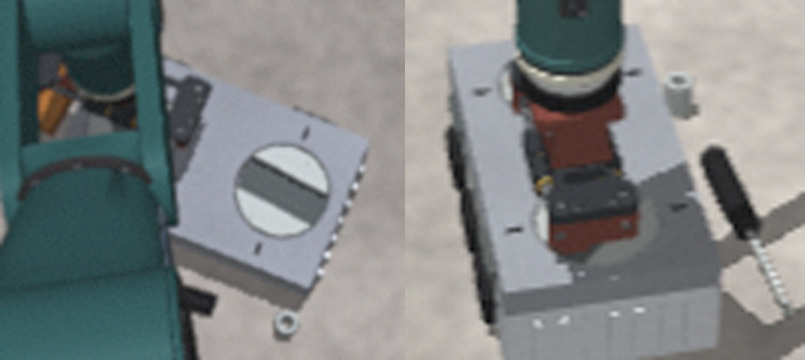

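The arm hides the left disc here. The right disc is unchanged at crop (282,190), and the housing has not moved. The reading is mostly an outward radial push with friction at the corner, so the next push is tangential (tool +y) with x eased back.

Emit:
shift_gripper --motion '[[[-0.003, 0.002, 0, 0, 0], [-0.004, 0.004, 0, 0, 0], [-0.004, 0.006, 0, 0, 0], [-0.004, 0.008, 0, 0, 0], [-0.004, 0.01, 0, 0, 0], [-0.004, 0.01, 0, 0, 0]]]'

```text
clock: 8.25
eef_pos: [0.6415, 0.1678, 0.0837]
eef_rot: [0.984, -0.181, -0.002, -0.001]
contact_force: [-3.5, 5.2, -3.0]
opening: 0.0007
grip_force: 2.9
```

```bash
python3 to.py '[.6225,.171,.084]'
```

```text
tool shift [-0.0189  0.0038 -0.0002] heading -0.3636 F [-3.5  5.2 -3. ] clock 8.25
```

Emit:
shift_gripper --motion '[[[0.001, 0.002, 0, 0, 0], [0.001, 0.004, 0, 0, 0], [0.002, 0.006, 0, 0, 0], [0.002, 0.006, 0, 0, 0]]]'

```text
clock: 8.65
eef_pos: [0.6391, 0.1631, 0.0835]
eef_rot: [0.983, -0.181, -0.004, -0.001]
contact_force: [-7.5, 10.7, -0.6]
opening: 0.0005
grip_force: 5.1
```

```bash
python3 to.py '[.6225,.171,.084]'
```

```text
tool shift [-0.0183 -0.0015 -0.0003] heading -0.364 F [-7.5 10.7 -0.6] clock 8.65
```

Emit:
shift_gripper --motion '[[[0, 0.001, 0, 0, 0], [0, 0.002, 0, 0, 0], [0, 0.002, 0, 0, 0]]]'

```text
clock: 8.95
eef_pos: [0.6383, 0.1617, 0.0835]
eef_rot: [0.983, -0.181, -0.004, -0.002]
contact_force: [-7.5, 9.6, -0.5]
opening: 0.0005
grip_force: 5.3
```

```bash
python3 to.py '[.6225,.171,.084]'
```

```text
tool shift [-0.0181 -0.0031 -0.0003] heading -0.3639 F [-7.5  9.6 -0.5] clock 8.95
```

Emit:
shift_gripper --motion '[[[0, 0.001, 0, 0, 0], [0, 0.002, 0, 0, 0], [0, 0.002, 0, 0, 0]]]'

```text
clock: 9.25
eef_pos: [0.6382, 0.1598, 0.0836]
eef_rot: [0.984, -0.181, -0.004, -0.002]
contact_force: [-6.9, 10.8, -2.0]
opening: 0.0004
grip_force: 4.9
```

```bash
python3 to.py '[.6225,.171,.084]'
```

```text
tool shift [-0.0186 -0.0049 -0.0003] heading -0.3637 F [-6.9 10.8 -2. ] clock 9.25
```

Emit:
shift_gripper --motion '[[[0, 0.001, 0, 0, 0], [0, 0.0015, 0, 0, 0], [0, 0.0015, 0, 0, 0]]]'

```text
clock: 9.55
eef_pos: [0.6391, 0.1577, 0.0839]
eef_rot: [0.984, -0.181, -0.002, -0.002]
contact_force: [-3.8, 9.1, -2.2]
opening: 0.0003
grip_force: 3.9
```

```bash
python3 to.py '[.6225,.171,.084]'
```

```text
tool shift [-0.0203 -0.0065  0.0001] heading -0.3635 F [-3.8  9.1 -2.2] clock 9.55
```

Emit:
shift_gripper --motion '[[[0, 0.001, 0, 0, 0], [0, 0.0015, 0, 0, 0], [0, 0.0015, 0, 0, 0]]]'

```text
clock: 9.85
eef_pos: [0.6392, 0.156, 0.0842]
eef_rot: [0.984, -0.181, -0.002, -0.002]
contact_force: [-2.8, 8.2, -1.2]
opening: 0.0001
grip_force: 3.4
```

```bash
python3 to.py '[.6225,.171,.084]'
```

```text
tool shift [-0.021  -0.0081  0.0003] heading -0.3636 F [-2.8  8.2 -1.2] clock 9.85
```

Emit:
shift_gripper --motion '[[[0, 0.001, 0, 0, 0], [0, 0.0015, 0, 0, 0], [0, 0.0015, 0, 0, 0]]]'

```text
clock: 10.15
eef_pos: [0.6391, 0.1546, 0.0843]
eef_rot: [0.984, -0.181, -0.001, -0.002]
contact_force: [-3.1, 7.7, -1.2]
opening: 0.0007
grip_force: 3.4
```

```bash
python3 to.py '[.6225,.171,.084]'
```

```text
tool shift [-0.0213 -0.0094  0.0004] heading -0.3636 F [-3.1  7.7 -1.2] clock 10.15
```

Emit:
shift_gripper --motion '[[[0, 0.001, 0, 0, 0], [0, 0.0015, 0, 0, 0], [0, 0.0015, 0, 0, 0]]]'

```text
clock: 10.45
eef_pos: [0.6385, 0.1538, 0.0843]
eef_rot: [0.983, -0.181, -0.002, -0.002]
contact_force: [-3.0, 10.6, -0.9]
opening: 0.0002
grip_force: 4.3
```

```bash
python3 to.py '[.6225,.171,.084]'; python3 - <<'E'
from h import *
from cell import ctrl
S=ctrl.read_camera("scene")["frame"];o=cv2.imread("pics/s1.png")[:,:,::-1]
a,b=[cv2.resize(x[175:275,210:310,::-1],(400,400),interpolation=cv2.INTER_CUBIC) for x in(o,S)]
cv2.imwrite("pics/crop3.png",cv2.hconcat([a,b]))
E
```

```text
tool shift [-0.0211 -0.0104  0.0004] heading -0.364 F [-3.  10.6 -0.9] clock 10.45
```

View pics/crop3.png

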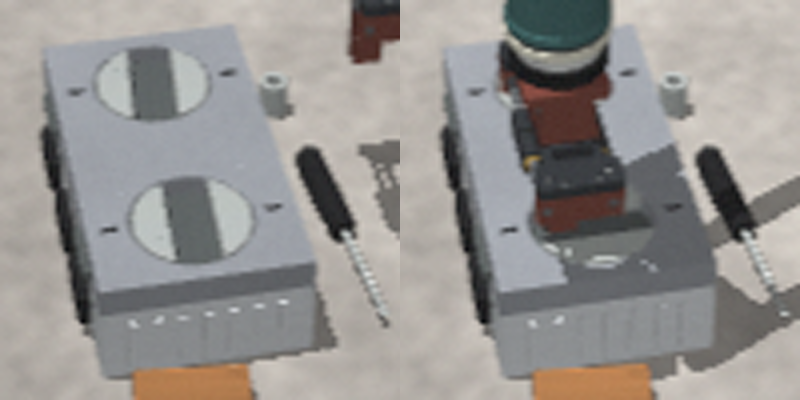

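In the right half the housing has not moved, and the near slot now runs about (560,235)–(650,212), almost in line with the marks at (510,230) and (672,208). I'll keep pushing gently to the stop.

Emit:
shift_gripper --motion '[[[0, 0.001, 0, 0, 0], [0, 0.0015, 0, 0, 0], [0, 0.0015, 0, 0, 0]]]'

```text
clock: 10.8
eef_pos: [0.6383, 0.1536, 0.0844]
eef_rot: [0.983, -0.181, -0.001, -0.003]
contact_force: [-2.2, 15.0, -3.3]
opening: 0.0003
grip_force: 6.2
```

```bash
python3 to.py '[.6225,.171,.084]'
```

```text
tool shift [-0.021  -0.0106  0.0005] heading -0.3644 F [-2.2 15.  -3.3] clock 10.8
```

Emit:
shift_gripper --motion '[[[0, 0.001, 0, 0, 0], [0, 0.001, 0, 0, 0]]]'

```text
clock: 11.0
eef_pos: [0.6383, 0.1536, 0.0844]
eef_rot: [0.983, -0.181, -0.001, -0.004]
contact_force: [-1.9, 17.9, -3.7]
opening: 0.0003
grip_force: 7.7
```

```bash
python3 to.py '[.6225,.171,.084]'
```

```text
tool shift [-0.021  -0.0107  0.0005] heading -0.3646 F [-1.9 17.9 -3.7] clock 11.0
```

That is the hard stop: the force rose to 18 N with no further motion. I'll back off, lift, and go to the right fastener.

Emit:
shift_gripper --motion '[[[0, -0.005, 0, 0, 0], [0, -0.008, 0, 0, 0], [0, -0.008, -0.02, 0, 0], [0, -0.008, -0.04, 0, 0], [0, -0.008, -0.04, 0, 0]]]'

```text
clock: 11.5
eef_pos: [0.6446, 0.1558, 0.1277]
eef_rot: [0.984, -0.181, 0.003, -0.001]
contact_force: [1.1, 0.1, 0.6]
opening: 0.0002
grip_force: 0.0
```

```bash
python3 to.py '[.5736,.0375,.114]'
```

```text
tool shift [-0.0243  0.1359  0.0133] heading -0.3633 F [1.1 0.1 0.6] clock 11.5
```

Emit:
shift_gripper --motion '[[[-0.006, 0.034, 0, 0, 0], [-0.012, 0.068, 0, 0, 0], [-0.018, 0.1, 0, 0, 0], [-0.0243, 0.1359, 0.005, 0, 0], [-0.0243, 0.1359, 0.013, 0, 0], [-0.0243, 0.1359, 0.013, 0, 0], [-0.0243, 0.1359, 0.013, 0, 0]]]'

```text
clock: 12.2
eef_pos: [0.5713, 0.0379, 0.1113]
eef_rot: [0.984, -0.181, 0.0, -0.0]
contact_force: [1.1, -0.3, 0.7]
opening: 0.0007
grip_force: 0.0
```

```bash
python3 to.py '[.5736,.0375,.084]'
```

```text
tool shift [ 0.0023 -0.0004  0.0273] heading -0.3633 F [ 1.1 -0.3  0.7] clock 12.2
```

Emit:
shift_gripper --motion '[[[0.002, 0, 0, 0, 0], [0.002, 0, 0.01, 0, 0], [0.002, 0, 0.018, 0, 0], [0.002, 0, 0.021, 0, 0], [0.002, 0, 0.021, 0, 0], [0.002, 0, 0.021, 0, 0]]]'

```text
clock: 12.8
eef_pos: [0.5725, 0.037, 0.0905]
eef_rot: [0.984, -0.181, -0.0, -0.0]
contact_force: [0.2, -0.2, -0.1]
opening: 0.0006
grip_force: 0.0
```

```bash
python3 to.py '[.561,.0125,.084]'
```

```text
tool shift [-0.0021  0.027   0.0065] heading -0.3631 F [ 0.2 -0.2 -0.1] clock 12.8
```

In the slot: z is 0.0905, below the disc top, with no contact force. Now I'll sweep.

Emit:
shift_gripper --motion '[[[0, 0, 0.006, 0, 0], [0.003, 0.001, 0.006, 0, 0], [0.006, 0.003, 0.006, 0, 0], [0.009, 0.0055, 0.006, 0, 0], [0.012, 0.008, 0.006, 0, 0], [0.014, 0.011, 0.006, 0, 0], [0.0155, 0.014, 0.006, 0, 0], [0.017, 0.017, 0.006, 0, 0], [0.017, 0.017, 0.006, 0, 0]]]'

```text
clock: 13.7
eef_pos: [0.5777, 0.0164, 0.0841]
eef_rot: [0.983, -0.181, -0.005, -0.001]
contact_force: [-9.8, 6.8, 6.0]
opening: 0.0006
grip_force: 5.2
```

```bash
python3 to.py '[.561,.0125,.084]'
```

```text
tool shift [-0.0142  0.0096  0.0002] heading -0.3642 F [-9.8  6.8  6. ] clock 13.7
```

Emit:
shift_gripper --motion '[[[-0.002, 0.002, 0, 0, 0], [-0.002, 0.004, 0, 0, 0], [-0.002, 0.006, 0, 0, 0], [-0.001, 0.008, 0, 0, 0], [-0.001, 0.01, 0, 0, 0], [0, 0.012, 0, 0, 0], [0, 0.012, 0, 0, 0]]]'

```text
clock: 14.4
eef_pos: [0.5728, 0.0072, 0.084]
eef_rot: [0.983, -0.181, -0.005, -0.002]
contact_force: [-10.6, 13.6, 7.8]
opening: 0.0003
grip_force: 7.3
```

```bash
python3 to.py '[.561,.0125,.084]'
```

```text
tool shift [-0.013  -0.0008  0.0002] heading -0.3647 F [-10.6  13.6   7.8] clock 14.4
```

Emit:
shift_gripper --motion '[[[0, -0.004, -0.001, 0, 0], [0, -0.008, -0.001, 0, 0], [0.004, -0.008, -0.001, 0, 0], [0.006, -0.008, -0.001, 0, 0], [0.006, -0.008, -0.001, 0, 0]]]'

```text
clock: 14.9
eef_pos: [0.5869, 0.0092, 0.0857]
eef_rot: [0.984, -0.181, -0.0, -0.0]
contact_force: [-0.7, 3.1, 2.1]
opening: 0.0006
grip_force: 1.6
```

```bash
python3 to.py '[.561,.0125,.084]'
```

```text
tool shift [-0.0253  0.0061  0.0017] heading -0.3637 F [-0.7  3.1  2.1] clock 14.9
```

Emit:
shift_gripper --motion '[[[0, 0.002, 0, 0, 0], [0, 0.004, 0, 0, 0], [0, 0.006, 0, 0, 0], [0, 0.008, 0, 0, 0], [0, 0.008, 0, 0, 0]]]'

```text
clock: 15.4
eef_pos: [0.5829, 0.0019, 0.0856]
eef_rot: [0.984, -0.181, -0.001, -0.0]
contact_force: [-2.4, 5.1, 3.6]
opening: 0.0001
grip_force: 2.4
```

```bash
python3 to.py '[.561,.0125,.084]'
```

```text
tool shift [-0.0242 -0.0021  0.0017] heading -0.3636 F [-2.4  5.1  3.6] clock 15.4
```

Radius 25 mm now, and it turns at about 5 N. I'll keep pushing +y.

Emit:
shift_gripper --motion '[[[0, 0.002, 0, 0, 0], [0, 0.004, 0, 0, 0], [0, 0.006, 0, 0, 0], [0, 0.006, 0, 0, 0]]]'

```text
clock: 15.8
eef_pos: [0.5801, -0.0032, 0.0853]
eef_rot: [0.984, -0.181, -0.001, -0.001]
contact_force: [-3.0, 6.4, 0.6]
opening: 0.0004
grip_force: 2.7
```

```bash
python3 to.py '[.561,.0125,.084]'
```

```text
tool shift [-0.0234 -0.0079  0.0014] heading -0.3638 F [-3.   6.4  0.6] clock 15.8
```

Emit:
shift_gripper --motion '[[[0, 0.001, 0, 0, 0], [0, 0.002, 0, 0, 0], [0, 0.003, 0, 0, 0], [0, 0.003, 0, 0, 0]]]'

```text
clock: 16.2
eef_pos: [0.5788, -0.0054, 0.0851]
eef_rot: [0.983, -0.181, -0.002, -0.001]
contact_force: [-2.2, 9.3, 0.5]
opening: 0.0004
grip_force: 3.6
```

```bash
python3 to.py '[.561,.0125,.084]'
```

```text
tool shift [-0.023  -0.0104  0.0012] heading -0.3639 F [-2.2  9.3  0.5] clock 16.2
```

Emit:
shift_gripper --motion '[[[0, 0.001, 0, 0, 0], [0, 0.002, 0, 0, 0], [0, 0.002, 0, 0, 0]]]'

```text
clock: 16.5
eef_pos: [0.5786, -0.0056, 0.0851]
eef_rot: [0.983, -0.181, -0.001, -0.002]
contact_force: [-1.3, 14.9, -0.1]
opening: 0.0006
grip_force: 6.8
```

```bash
python3 to.py '[.561,.0125,.084]'
```

```text
tool shift [-0.0229 -0.0107  0.0012] heading -0.365 F [-1.3 14.9 -0.1] clock 16.5
```

Emit:
shift_gripper --motion '[[[0, 0.001, 0, 0, 0], [0, 0.002, 0, 0, 0], [0, 0.002, 0, 0, 0]]]'

```text
clock: 16.8
eef_pos: [0.5786, -0.0058, 0.0852]
eef_rot: [0.983, -0.182, -0.001, -0.004]
contact_force: [1.2, 21.8, -1.1]
opening: 0.0003
grip_force: 10.2
```

```bash
python3 to.py '[.561,.0125,.084]'
```

```text
tool shift [-0.0229 -0.0108  0.0013] heading -0.3658 F [ 1.2 21.8 -1.1] clock 16.8
```

The right fastener stops at the same offset, 10.8 mm. I'll back off, lift clear and check.

Emit:
shift_gripper --motion '[[[0, -0.006, 0, 0, 0], [0, -0.01, 0, 0, 0], [0, -0.01, -0.03, 0, 0], [0, -0.01, -0.07, 0, 0], [-0.03, 0.02, -0.08, 0, 0], [-0.06, 0.06, -0.08, 0, 0], [-0.09, 0.1, -0.08, 0, 0], [-0.12, 0.14, -0.08, 0, 0], [-0.14, 0.18, -0.08, 0, 0], [-0.14, 0.22, -0.08, 0, 0], [-0.14, 0.22, -0.08, 0, 0]]]'

```text
clock: 17.9
eef_pos: [0.3689, -0.171, 0.1663]
eef_rot: [0.983, -0.183, 0.001, 0.002]
contact_force: [0.6, 0.6, -0.5]
opening: 0.0003
grip_force: 0.0
```

```bash
python3 - <<'E'
from h import *
from cell import ctrl
T,S=[ctrl.read_camera(n)["frame"] for n in("top","scene")]
o=cv2.imread("pics/s1.png")[:,:,::-1]
a,b=[cv2.resize(x[:,:,::-1],(400,400),interpolation=cv2.INTER_CUBIC) for x in(T[110:230,170:290],S[170:290,200:320])]
cv2.imwrite("pics/crop4.png",cv2.hconcat([a,b]))
E
```

```text
(no output)
```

View pics/crop4.png

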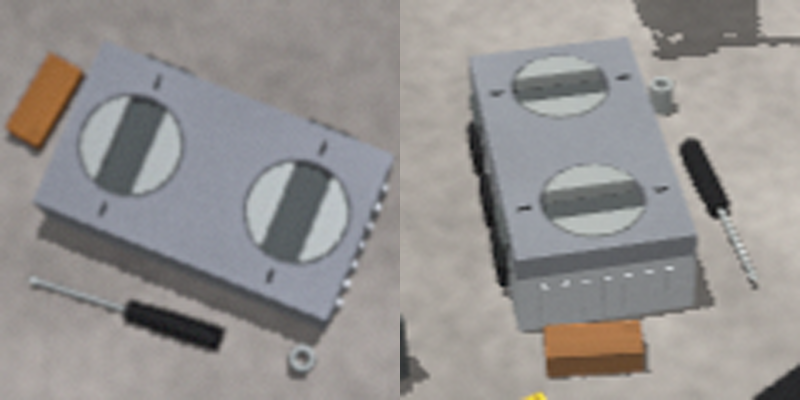

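Both slots are in line with their marks by eye, the cover is flat, and the bystanders are unmoved. One numeric check of the slot headings before handing in.

```bash
python3 - <<'E'
from h import *
from cell import ctrl
T,S=[ctrl.read_camera(n) for n in("top","scene")]
for nm,d,g in(("top",T,[(209.3,153.3),(259,173.5)]),("scene",S,[(257.9,229.7),(248.3,195.7)])):
    c=cam(d);i=d["frame"].astype(int)
    for x,y in g:
        m=np.zeros(i.shape[:2],np.uint8);cv2.circle(m,(round(x),round(y)),14 if nm=="scene" else 16,1,-1)
        b=(m>0)&(i.max(2)<115); P=plane(c,np.argwhere(b)[:,::-1],.09)[:,:2].astype(np.float32)
        v=cv2.fitLine(P,cv2.DIST_HUBER,0,.01,.01).ravel();print(nm,len(P),"slot heading",round(float(np.arctan(v[1]/v[0])),3),v[2:].round(4))
# marks (crop px -> image px): top/scene, pairs per fastener
f=120/400
t=plane(cam(T),np.array([[157,82],[102,210],[323,147],[270,276]])*f+[170,110]-.35,.096)
s=plane(cam(S),np.array([[662,189],[524,208],[625,76],[498,93]])*[f,f]+[200-400*f,170]-.35,.096)
for X in(t,s):
    for k in(0,2):
        v=X[k]-X[k+1];print("marks heading",np.arctan(v[1]/v[0]).round(3),np.hypot(*v[:2]).round(3))
E
```

```text
top 335 slot heading -0.366 [0.6221 0.1731]
top 333 slot heading -0.382 [0.5599 0.0139]
scene 198 slot heading -0.332 [0.6194 0.1683]
scene 157 slot heading -0.35 [0.5583 0.0093]
marks heading -0.367 0.134
marks heading -0.367 0.133
marks heading -0.368 0.133
marks heading -0.358 0.132
```

The slot headings (−0.37, −0.38) match the marks (−0.367), so both fasteners are at the stop.

```bash
python3 -c "
from cell import ctrl
print(ctrl.sign_off())"
```

```text
the job is handed in; nothing more can be done
None
```

The cover is shut and both quarter-turn fasteners are turned clockwise to the stop, with their slots in line with the marks; the bystanders look unmoved in the final picture, and the job was handed in at about 18 s.

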